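Lock the cam vise and snap the domed thimble onto its block

TASK

Swing the vise's cam lever right round from released to its locked stop so that the jaws grip the wooden thimble block. Then take the domed brass thimble (not the short open-topped brass one, nor the chipped porcelain one) and press it, mouth down, onto the block's spring stud until it clicks and its rim is fully home on the wood. Do not let up after the click: finish while still holding it pressed down firmly, with about 10 N, the vise locked and the other thimbles and the canister left where they stand.

Things in the scene. Friction and masses are not known exactly. Their poses are not given: they have to be found in the camera images.
- vise: Quick-action cam vise bolted to the cart, grey iron, about 205 mm long, 122 mm wide over its bolt ears, jaw tops 58 mm above the cart. Origin: on the cart top, below the middle of the jaw opening. Its x axis points to the fixed jaw (face at x = +25 mm), -x to the moving jaw, the cam and the lever.
- lever_pin (a point): Axis of the cam lever's upright pin, 58 mm above the cart, 71 mm from the vise's origin towards its -x.
- lever_grip (a point): Middle of the black upright grip at the lever's end: a round post of 18 mm diameter, from 60 to 97 mm above the cart; this point is 78 mm up and 85 mm from lever_pin. It can be pinched from above and led round; it does not turn on the lever.
- cam_lever (a joint): Angle of the cam lever about its pin, rad. 0: released, lever points along the vise's -x; it grows anticlockwise seen from above to 1.5: locked stop, lever along the vise's -y. Spring detent at both ends: about 2 N at the grip takes it out, past the middle it pulls itself to the far stop.
- block: Wooden thimble block 50 x 46 x 46 mm, standing loose between the vise jaws, its top 76 mm above the cart, 18 mm above the jaws. Locking the vise pushes it up to 3 mm square against the fixed jaw. Origin: centre of its underside, z up.
- block_seat (a point): Centre of the block's top, foot of its steel spring stud. The stud is 12.4 mm in diameter and 17 mm tall with a rounded tip; four spring balls stand out of it to 17.4 mm diameter, 4.6 mm above the seat. A thimble's bead meets the balls about 7 mm above the seat, the push climbs to about 7 N, drops suddenly at about 4.6 mm (the click), and the rim then goes home on the wood.
- domed_thimble: The brass thimble for the stud: closed domed top, 27 mm tall, 22 mm over the rim, sides tapering from 20.6 mm (3 mm up) to 18.8 mm (21 mm up). Stands mouth down on the cart; origin: centre of the mouth, z up to the dome. Inside, 21 mm deep, the mouth has a snap bead of 15.2 mm bore, 2.2 mm tall.  Home when this origin is at block_seat.
- tailor_thimble: The other brass thimble: a tailor's thimble, 16 mm tall, 22 mm over the rim, open at the top so one sees through it. Origin: centre of its lower edge. To be left alone.
- porcelain_thimble: White porcelain thimble, 27 mm tall, 26 mm over its flared rim, with a chip in the rim. Origin: centre of its lower edge. To be left alone.
- canister: Dark green screw-top tin canister, 79 mm in diameter, 106 mm tall, standing beyond the vise and the thimbles. Origin: centre of its underside. To be left alone.

How it is judged (in metres and radians):
On the way, in this order (a step that is already met when the one before it is completed fails the run):
1. the cam lever is at its locked stop (value of joint cam_lever above 1.4 rad), for 0.2 s.
2. the domed thimble is clicked home on the stud with the vise locked (value of joint cam_lever above 1.4 rad and z of domed_thimble in the frame of block_seat below 0.002 m and horizontal distance between domed_thimble and block_seat below 0.0025 m and angle between domed_thimble's own z axis and vertical below 0.08 rad), for 0.2 s.
At the end, for the whole second after the job is handed in: lever within 0.1 rad of its locked stop; domed thimble clicked home on the stud, rim within 2 mm of the seat, centred to 2.5 mm, upright to 0.08 rad, at rest, and still pressed on the block by the robot with 5 to 25 N (all of step 2 and contact force between domed_thimble and block_c0 between 5 and 25 N and contact force between the fingers and domed_thimble above 5 N and linear speed of domed_thimble below 0.01 m/s); the arm keeps its last pose, push and grip.
It fails at once if the tailor's thimble is moved more than 10 mm (distance of tailor_thimble from where it was at the start of the episode above 0.01 m).
It fails at once if the porcelain thimble is moved more than 10 mm (distance of porcelain_thimble from where it was at the start of the episode above 0.01 m).
It fails at once if the canister is moved more than 10 mm (distance of canister from where it was at the start of the episode above 0.01 m).
It also fails if it takes over 64 s, if anything falls off the work surface, if the arm or the gripper's body presses on something with over 40 N, if the wrist force passes 120 N, or if a joint passes its speed limit or range.

ROBOT

A 6-joint arm with a two-finger parallel gripper is mounted at the origin on the work surface. World frame = base frame: x ahead of the robot, y to its left, z up, the work surface at z = 0. Lengths are in m, angles in degrees, forces in N, time in s.
With the tool pointing down it reaches from about 0.4 to 0.825 m from the base axis. Payload 7 kg.
Tool frame: the origin (TCP) lies midway between the tips of the shut fingers; the grasp point (between the pads) lies ctrl.tcp_to_grasp behind it (ctrl.tcp_to_grasp is the distance from the TCP to the grasp point, in m); z points along the fingers, y is the line along which they close (so a half turn about z gives the same grasp; the last joint's range is limited). The gripper opens to 88 mm and grips with 3 to 60 N. Pads are 19 mm wide; open, the fingers measure 130 mm over their backs; the gripper's body (78 mm by 193 mm) begins 47 mm behind the grasp point.
Start: joints at [-53.337, 20.546, 0.682, 0, -70.136, -16.507], TCP at [0.233, -0.634, 0.227] pointing down, gripper open.
Joint ranges: [-176.03, 176.03], [-82.01, 121.73], [-58.28, 71.71], [-173.87, 95.51], [-174.79, -0.11], [-173.66, 173.66]. Speed limits (degrees/s): [136.94, 136.94, 172.46, 180, 180, 180].

INTERFACE

Orientations are given as [roll, pitch, yaw] about the fixed x, y, z axes, in that order (R = Rz(yaw) Ry(pitch) Rx(roll)).
In Python, from plant import ctrl, imaging, close_job gives the robot as it stands.
- The arm moves only by the shell command python3 -m crank 'ROWS'. ROWS is JSON, a list of rows, each a list of 3 entries, a list of its own where there are three numbers: the shift along the world's x, y, z in m, then the turn, a rotation vector about the world's x, y, z in degrees, then the opening, from -1 (shut) to 1 (fully open), so that 0 is half open. A call has 1 to 12 rows; each row shifts and turns the commanded pose from where the row before left it; what a row does not reach is not made up. A row lasts 1/10 s, in which the tool goes at most 50 mm and 8.59 degrees, less where a joint would pass 70% of its speed; a pose out of reach is approached as far as the arm can. A call is refused whole if a number of a shift passes 0.05 or a number of a turn 8.59, either way. A call with a gripper value outside its range is refused whole. The fingers move at their own pace and stop on an object; the grip force is fixed at half the most. Time passes only in rows, so rows that do not move let the fingers close. It gives the time, the measured TCP pose, the force, the opening and the grip force at its end, in the units of the state.
- ctrl.get_obs(): the state, without advancing time (a new reading comes with each control period).
- imaging.snapshot(name): name is "scene" or "side" or "wrist"; returns (picture, depth): 420x560x3 uint8, blue, green, red; 420x560 float32, m along the optical axis (not along the pixel's ray), 0 where there is no reading.
- imaging.camera_model(name): a dict with "mtx" (3x3 intrinsics, pixels), "R" (3x3) and "t" (3): a world point X has camera coordinates R X + t. Camera axes: x right, y down, z forward; pixel columns grow to the right and rows downward; lengths in m; the calibration is good to about 2 mm. A picture is of the moment at which its call begins: read the wrist's pose just before it. camera_model takes no time and is no camera call; for the wrist camera it gives the pose at the moment of the call.
- close_job(): hands the job in; it is judged then, once.
The state is a dict: "clock": time; "joint_pos": joint angles; "qvel": joint speeds; "tau": joint torques, N m; "tool_pos": TCP position; "orientation": TCP orientation; "force": force on the tool from outside, world axes, zero at the start; "moment": the same for the moment, N m; "opening": finger opening in m; "gripper_force": force on a finger pad.
Only numpy, scipy, OpenCV 4.12 (cv2) and the standard library are available. Lean on these libraries where they do the work, as an engineer would, in place of code of your own. Each camera call takes 0.05 s, during which the arm holds its last target. There are 200 camera calls.

## Working session

There is one attempt and no reset: what is moved stays moved. The work goes in short steps, Python scripts to look and compute and a shell command to move; the robot and the scene stay as the last step left them, time stands still between calls to the robot, and variables do not carry over. Pictures are saved under pics/ and viewed, at most 10 in all, crops included, and the job is handed in when it is done.

```bash
ls; mkdir -p pics; python3 - <<'E'
from plant import ctrl, imaging
import cv2, numpy as np
print(ctrl.get_obs(), ctrl.tcp_to_grasp)
for n in ("scene","side"):
    p,d=imaging.snapshot(n); cv2.imwrite(f"pics/{n}0.png",p); np.savez(f"{n}0.npz",p=p,d=d,**imaging.camera_model(n))
    m=imaging.camera_model(n); print(n,m["mtx"].tolist(),(-m["R"].T@m["t"]).tolist(),(d>0).mean())
E
```

```text
pics
{'clock': 0.0, 'joint_pos': array([-5.33369008e+01,  2.05925014e+01,  6.36036069e-01, -2.04566217e-02,
       -7.01341746e+01, -1.65096606e+01]), 'qvel': array([ 0.0134259 , -0.01702985,  0.05786529,  0.036801  ,  0.01861039,
       -0.02109192]), 'tau': array([ 1.44460824e-03, -5.82714987e+01,  2.93054777e+01,  6.99721947e+00,
        6.76688593e-03, -1.51999552e-04]), 'tool_pos': array([ 0.23241834, -0.63323456,  0.22562676]), 'orientation': array([ 1.79907632e+02, -7.32260677e-03, -1.59853522e+02]), 'force': array([-0.14266028, -0.75737169,  0.06364511]), 'moment': array([-0.02292259, -0.02913618, -0.0063721 ]), 'gripper_force': 0.0, 'opening': 0.08759231540119224} 0.0188
scene [[540.5937449026948, 0.0, 287.55115308578587], [0.0, 540.5937449026948, 213.0995777688393], [0.0, 0.0, 1.0]] [1.244977108653836, -0.46013862309347786, 0.9668207421784616] 0.9958035714285715
side [[433.89644788898244, 0.0, 278.36890251725583], [0.0, 433.89644788898244, 209.11196347534843], [0.0, 0.0, 1.0]] [0.41908321711903224, 0.47473805617517606, 0.6602072465421547] 0.9959141156462585
```

View pics/scene0.png

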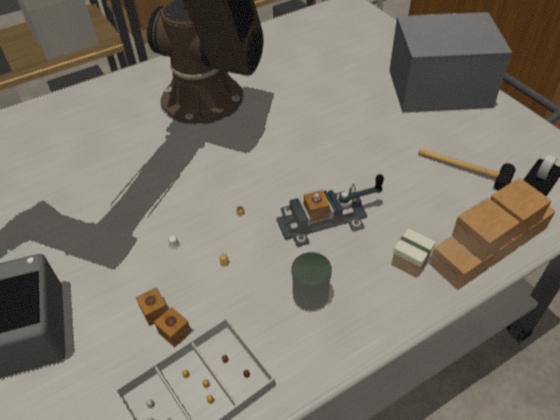

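View pics/side0.png

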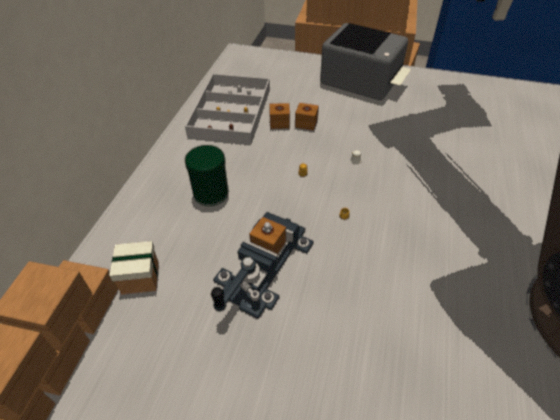

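The scene view shows the vise with the lever grip at about (379,181), the stud at (317,198), the domed thimble at (224,258), the open tailor's thimble at (239,210), the porcelain one at (173,240) and the canister at (311,275). The side view shows the grip at (218,297), the stud at (268,229), the domed thimble at (303,169), the tailor's at (345,213), the porcelain at (356,156) and the canister at (207,175).

```bash
cat > h.py <<'E'
import numpy as np, cv2
def ray(m,u,v,z):
    "point where pixel's ray meets height z"
    R,t=m["R"],m["t"]; c=-R.T@t
    d=R.T@np.linalg.solve(m["mtx"],[u,v,1.]); return c+d*(z-c[2])/d[2]
def cloud(m,d):
    v,u=np.indices(d.shape); q=np.stack([u,v,np.ones_like(u)],-1)@np.linalg.inv(m["mtx"]).T*d[...,None]
    return (q-m["t"])@m["R"]
def tri(m1,p1,m2,p2):
    P=[m["mtx"]@np.c_[m["R"],m["t"]] for m in (m1,m2)]
    X=cv2.triangulatePoints(P[0],P[1],np.float64(p1),np.float64(p2)); return (X[:3]/X[3]).ravel()
E
python3 - <<'E'
from h import *
S={n:np.load(n+"0.npz") for n in("scene","side")}
px={"scene":dict(grip=(379,181),stud=(317,198),dome=(224,258),tail=(239,210),porc=(173,240)),
"side":dict(grip=(218,297),stud=(268,229),dome=(303,169),tail=(345,213),porc=(356,156))}
hz=dict(grip=.03,stud=.06,dome=.003,tail=.003,porc=.003)
for k in px["scene"]: print(k,"tri",tri(S["scene"],px["scene"][k],S["side"],px["side"][k]).round(4))
for n in S:
    m=S[n]; X=cloud(m,m["d"]); hsv=cv2.cvtColor(m["p"],cv2.COLOR_BGR2HSV)
    for k,(u,v) in px[n].items():
        s=np.s_[v-14:v+15,u-14:u+15]; P=X[s].reshape(-1,3); P=P[P[:,2]>hz[k]]
        if k=="grip": P=P[P[:,2]>.08]
        if k=="stud": P=P[P[:,2]>.08]
        print(n,k,len(P),((P.min(0)+P.max(0))/2).round(4),P.mean(0).round(4),"max",P.max(0).round(4),np.ptp(P,axis=0).round(3))
    # block top via orange mask near the stud at z~.076
    u,v=px[n]["stud"]; s=np.s_[v-25:v+26,u-25:u+26]
    w=(hsv[s][...,1]>150)&(hsv[s][...,0]<25)&(abs(X[s][...,2]-.076)<.005)
    P=X[s][w]; r=cv2.minAreaRect((P[:,:2]*1000).astype(np.float32)); print(n,"block",len(P),r,P[:,2].mean())
E
```

```text
grip tri [0.6106 0.1648 0.0762]
stud tri [0.5763 0.0155 0.0762]
dome tri [ 0.5669 -0.2205  0.0127]
tail tri [ 0.4556 -0.123   0.0051]
porc tri [ 0.4607 -0.294   0.0131]
scene grip 72 [ 0.9247 -0.1443  0.5241] [0.6332 0.1433 0.1145] max [1.245  0.1715 0.9668] [0.64  0.632 0.885]
scene stud 29 [ 0.9102 -0.2214  0.5235] [ 0.6491 -0.0369  0.177 ] max [1.245  0.0173 0.9668] [0.67  0.477 0.887]
scene dome 97 [ 0.9038 -0.3365  0.485 ] [ 0.6079 -0.2361  0.066 ] max [ 1.245  -0.2129  0.9668] [0.682 0.247 0.964]
scene tail 50 [ 0.8475 -0.2863  0.4851] [ 0.4914 -0.1356  0.0483] max [ 1.245  -0.1124  0.9668] [0.795 0.348 0.963]
scene porc 100 [ 0.8508 -0.3664  0.4849] [ 0.484  -0.2995  0.0358] max [ 1.245  -0.2726  0.9668] [0.788 0.188 0.964]
scene block 204 ((579.3214721679688, 11.89535903930664), (44.43724060058594, 48.794395446777344), 75.23004913330078) 0.07349658962531766
side grip 168 [0.5186 0.3162 0.3703] [0.604  0.1744 0.1032] max [0.6181 0.4747 0.6602] [0.199 0.317 0.58 ]
side stud 65 [0.5003 0.2431 0.3702] [0.5667 0.0397 0.1139] max [0.5815 0.4747 0.6602] [0.162 0.463 0.58 ]
side dome 106 [0.5086 0.1077 0.3316] [ 0.5612 -0.1962  0.0351] max [0.5982 0.4747 0.6602] [0.179 0.734 0.657]
side tail 100 [0.4507 0.1658 0.3316] [ 0.4547 -0.1012  0.0297] max [0.4823 0.4747 0.6602] [0.063 0.618 0.657]
side porc 119 [0.4529 0.0689 0.3317] [ 0.4587 -0.2683  0.0324] max [0.4867 0.4747 0.6602] [0.068 0.812 0.657]
side block 504 ((574.5714111328125, 16.43484115600586), (47.34453582763672, 50.07404708862305), 77.1334228515625) 0.07567703721954125
```

```bash
python3 -m crank '[[[0.019,0.04,0],[0,0,2.83],1],[[0.019,0.04,0],[0,0,2.83],1],[[0.019,0.04,0],[0,0,2.83],1],[[0.019,0.04,0],[0,0,2.83],1],[[0.019,0.04,0],[0,0,2.83],1],[[0.019,0.04,0],[0,0,2.83],1],[[0.019,0.04,0],[0,0,2.83],1],[[0.019,0.04,0],[0,0,2.83],1],[[0.019,0.04,0],[0,0,2.83],1],[[0.019,0.04,0],[0,0,2.83],1],[[0.019,0.04,0],[0,0,2.83],1],[[0.019,0.04,0],[0,0,2.83],1]]'
python3 -m crank '[[[0.019,0.04,0],[0,0,2.83],0.5],[[0.019,0.04,0],[0,0,2.83],0.5],[[0.019,0.04,0],[0,0,2.83],0.5],[[0.019,0.04,0],[0,0,2.83],0.5],[[0.019,0.04,0],[0,0,2.83],0.5],[[0.019,0.04,0],[0,0,2.83],0.5],[[0.019,0.04,0],[0,0,2.83],0.5],[[0.019,0.04,0],[0,0,2.83],0.5],[[0,0,0],[0,0,0],0.5],[[0,0,0],[0,0,0],0.5]]'
python3 - <<'E'
from plant import ctrl, imaging
from h import *
o=ctrl.get_obs(); m=imaging.camera_model("wrist"); p,d=imaging.snapshot("wrist"); cv2.imwrite("pics/w1.png",p); np.savez("w1.npz",p=p,d=d,**m)
print(o["tool_pos"],o["orientation"],o["joint_pos"].round(1),o["opening"],-m["R"].T@m["t"],m["R"].round(2).tolist())
for n,P in dict(grip=(.611,.165,.097),stud=(.576,.0155,.093)).items():
    q=m["mtx"]@(m["R"]@np.array(P)+m["t"]); print(n,q[:2]/q[2])
E
```

```text
clock: 1.3
tool_pos: [0.4608, -0.1518, 0.2266]
orientation: [-180.0, 0.0, -125.8]
force: [1.5, -0.5, 0.5]
opening: 0.0876
gripper_force: 0.0
clock: 2.3
tool_pos: [0.6123, 0.1672, 0.2253]
orientation: [179.9, -0.1, -103.2]
force: [-0.3, -0.4, 0.1]
opening: 0.0653
gripper_force: 0.0
[0.61225375 0.16718569 0.2252958 ] [ 1.79904001e+02 -7.88326228e-02 -1.03179597e+02] [ 32.9  16.9  -4.7  -0.  -68.5 -46. ] 0.06530005532369314 [0.59565965 0.09375343 0.3840919 ] [[-0.97, 0.23, 0.0], [0.22, 0.94, 0.28], [0.06, 0.27, -0.96]]
grip [277.26306964 201.54767293]
stud [277.55015724  32.11906168]
```

View pics/w1.png

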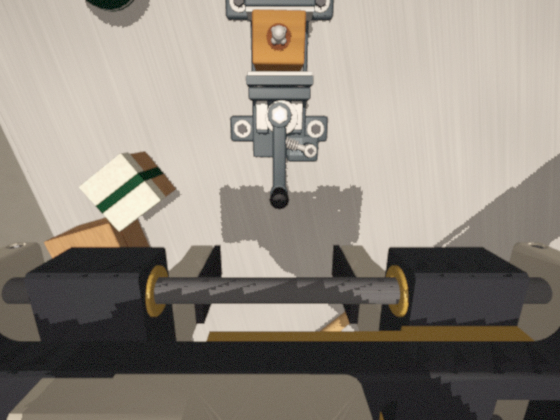

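The wrist view shows the grip top at (279,197), the pin nut at (280,114) and the stud at (279,34). These agree with the prediction to within a few pixels.

```bash
python3 - <<'E'
from h import *
m=np.load("w1.npz"); 
g=ray(m,279,197,.097); s=ray(m,279,34,.092); p=ray(m,280,114,.066)
print(g,s,p,np.hypot(*(g-p)[:2]),np.hypot(*(g-s)[:2]),[np.degrees(np.arctan2(*(g-q)[1::-1])) for q in(s,p)])
E
```

```text
[0.60820751 0.16076644 0.097     ] [0.57501043 0.01696152 0.092     ] [0.58866794 0.08197876 0.066     ] 0.08117446698596803 0.14758693520852517 [np.float64(77.0010955819982), np.float64(76.07149792136723)]
```

```bash
python3 -m crank '[[[-0.002,-0.003,-0.03],[0,0,0],0],[[0,0,-0.03],[0,0,0],0],[[0,0,-0.03],[0,0,0],0],[[0,0,-0.025],[0,0,0],0],[[0,0,-0.02],[0,0,0],0],[[0,0,-0.015],[0,0,0],0],[[0,0,-0.009],[0,0,0],0],[[0,0,0],[0,0,0],0],[[0,0,0],[0,0,0],0]]'
python3 -m crank '[[[0,0,0],[0,0,0],-1],[[0,0,0],[0,0,0],-1],[[0,0,0],[0,0,0],-1],[[0,0,0],[0,0,0],-1],[[0,0,0],[0,0,0],-1],[[0,0,0],[0,0,0],-1],[[0,0,0],[0,0,0],-1],[[0,0,0],[0,0,0],-1]]'
```

```text
clock: 3.25
tool_pos: [0.6109, 0.163, 0.0684]
orientation: [-180.0, 0.0, -103.3]
force: [-0.2, -0.6, 0.5]
opening: 0.0439
gripper_force: 0.0
clock: 4.05
tool_pos: [0.6089, 0.1638, 0.0679]
orientation: [179.9, -0.0, -103.2]
force: [-8.8, 3.7, 6.9]
opening: 0.0172
gripper_force: 30.0
```

```bash
python3 -m crank '[[[-0.0115,0.0015,0],[0,0,7.17],-1],[[-0.0106,0.0005,0],[0,0,7.17],-1],[[-0.0106,-0.0009,0],[0,0,7.17],-1],[[-0.0104,-0.0022,0],[0,0,7.17],-1],[[-0.01,-0.0035,0],[0,0,7.17],-1],[[-0.0095,-0.0047,0],[0,0,7.17],-1]]'
python3 -m crank '[[[0,0,0],[0,0,0],-1]]'
```

```text
clock: 4.65
tool_pos: [0.5476, 0.155, 0.0679]
orientation: [-179.9, 0.0, -59.9]
force: [-2.5, 2.2, 1.8]
opening: 0.0173
gripper_force: 30.0
clock: 4.75
tool_pos: [0.5468, 0.1545, 0.068]
orientation: [-180.0, 0.1, -60.0]
force: [-3.3, 5.4, 0.6]
opening: 0.0172
gripper_force: 30.0
```

```bash
python3 -m crank '[[[-0.0089,-0.0058,0],[0,0,7.17],-1],[[-0.0081,-0.0069,0],[0,0,7.17],-1],[[-0.0071,-0.0079,0],[0,0,7.17],-1],[[-0.0061,-0.0087,0],[0,0,7.17],-1],[[-0.005,-0.0094,0],[0,0,7.17],-1],[[-0.0038,-0.0099,0],[0,0,7.17],-1],[[0,0,0],[0,0,0],-1],[[0,0,0],[0,0,0],-1]]'
```

```text
clock: 5.55
tool_pos: [0.5091, 0.1069, 0.0679]
orientation: [-179.9, -0.0, -17.2]
force: [-3.3, 8.2, 0.5]
opening: 0.0173
gripper_force: 30.0
```

```bash
python3 -m crank '[[[-0.0006,-0.002,0],[0,0,0],-1],[[0,0,0],[0,0,0],-1],[[0,0,0],[0,0,0],-1]]'
python3 -m crank '[[[0,0,0],[0,0,0],0],[[0,0,0],[0,0,0],0],[[0,0,0],[0,0,0],0],[[0,0,0],[0,0,0],0],[[0,0,0.03],[0,0,0],0],[[0,0,0.04],[0,0,0],0],[[0,0,0.045],[0,0,0],0],[[0,0,0.045],[0,0,0],0.5],[[0,0,0],[0,0,0],0.5],[[0,0,0],[0,0,0],0.5]]'
```

```text
clock: 5.85
tool_pos: [0.5092, 0.1068, 0.0679]
orientation: [-179.7, -0.1, -17.2]
force: [-4.4, 17.2, -1.2]
opening: 0.0174
gripper_force: 30.0
clock: 6.85
tool_pos: [0.5087, 0.1034, 0.2288]
orientation: [-179.9, -0.1, -17.2]
force: [-0.3, 0.5, -0.4]
opening: 0.0618
gripper_force: 0.0
```

```bash
python3 -m crank '[[[0.022,-0.029,-0.01],[0,0,0],0.5],[[0.022,-0.029,-0.01],[0,0,0],0.5],[[0.022,-0.029,-0.01],[0,0,0],0.5],[[0,0,0],[0,0,0],0.5],[[0,0,0],[0,0,0],0.5]]'
cat > snap.py <<'E'
from plant import ctrl, imaging
from h import *
import sys
n,cam=sys.argv[1:3]; o=ctrl.get_obs(); m=imaging.camera_model(cam); p,d=imaging.snapshot(cam)
cv2.imwrite(f"pics/{n}.png",p); np.savez(n+".npz",p=p,d=d,tcp=o["tool_pos"],rpy=o["orientation"],**m)
print(o["tool_pos"],o["orientation"],o["force"].round(1),o["opening"])
E
python3 snap.py w2 wrist
```

```text
clock: 7.35
tool_pos: [0.5736, 0.0153, 0.1955]
orientation: [179.9, 0.2, -17.3]
force: [0.0, 0.6, 0.3]
opening: 0.0658
gripper_force: 0.0
[0.57356838 0.01525119 0.19546095] [179.87222229   0.18486945 -17.34210432] [0.  0.6 0.3] 0.06578084967665315
```

View pics/w2.png

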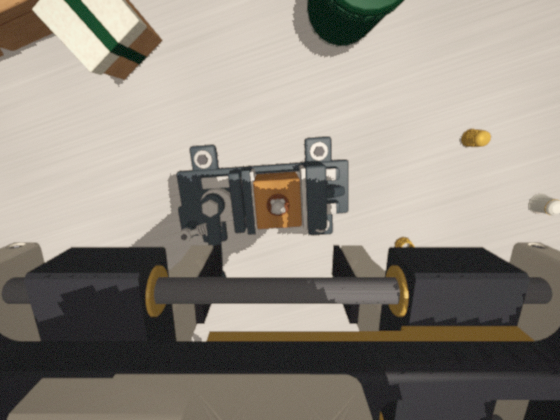

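The wrist view shows the lever now pointing down-image from the pin at (211,206), so it is locked. The stud is at about (278,206), the domed thimble at (477,138) and the tailor's at (403,244). I'll enlarge the stud.

```bash
python3 - <<'E'
from h import *
m=np.load("w2.npz"); p=m["p"]
c=cv2.resize(p[155:240,230:325],None,fx=6,fy=6,interpolation=cv2.INTER_CUBIC); cv2.imwrite("pics/w2c.png",c)
hsv=cv2.cvtColor(p,cv2.COLOR_BGR2HSV); X=cloud(m,m["d"])
w=(hsv[...,1]>130)&(hsv[...,0]<25)&(abs(X[...,2]-.076)<.006); w[:, :240]=0; w[:,320:]=0
w=cv2.morphologyEx(w.astype(np.uint8),cv2.MORPH_OPEN,np.ones((3,3)))
pts=np.argwhere(w)[:,::-1]; P=np.array([ray(m,u,v,.076)[:2] for u,v in pts])*1000
print(len(P),cv2.minAreaRect(P.astype(np.float32)))
for z in(.076,.085,.093): print(z,ray(m,278,206,z))
print("dome",ray(m,477,138,.02),"depth z",X[130:146,465:492,2].max())
P=X[120:160,455:500].reshape(-1,3);P=P[(P[:,2]>.004)&(P[:,2]<.04)];print((P.min(0)+P.max(0))/2,np.ptp(P,axis=0))
E
```

```text
1897 ((576.40380859375, 13.267330169677734), (44.37916946411133, 49.63939666748047), 76.87538146972656)
0.076 [0.573313   0.01376941 0.076     ]
0.085 [0.5757031  0.01310351 0.085     ]
0.093 [0.57782764 0.0125116  0.093     ]
dome [ 0.567508   -0.21762529  0.02      ] depth z 0.3538628931923258
[ 0.56720437 -0.21994298  0.01670121] [0.01883472 0.01852306 0.02488459]
```

View pics/w2c.png

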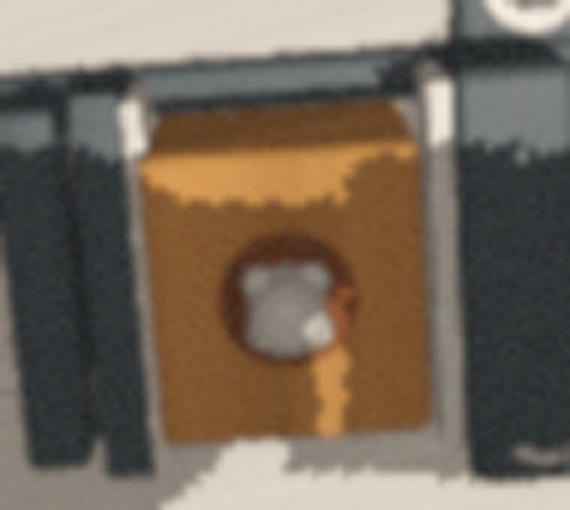

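The crop shows the block's top face centred at (278.0,204.5) in full-image pixels and the stud's ring at about (278.3,204.7), so the stud is in the middle of the block. That puts the seat near (0.574, 0.0135). Next I move over the domed thimble.

```bash
python3 -m crank '[[[-0.001,-0.0335,-0.005],[0,0,0],0.3],[[-0.001,-0.0335,-0.005],[0,0,0],0.3],[[-0.001,-0.0335,-0.005],[0,0,0],0.3],[[-0.001,-0.0335,-0.005],[0,0,0],0.3],[[-0.001,-0.0335,-0.005],[0,0,0],0.3],[[-0.001,-0.0335,-0.005],[0,0,0],0.3],[[0,-0.0335,-0.005],[0,0,0],0.3],[[0,0,0],[0,0,0],0.3],[[0,0,0],[0,0,0],0.3]]'
python3 snap.py w3 wrist
python3 - <<'E'
from h import *
m=np.load("w3.npz"); q=m["mtx"]@(m["R"]@np.array([.5673,-.2195,.015])+m["t"]); u,v=(q[:2]/q[2]).round().astype(int); print(u,v)
c=cv2.resize(m["p"][v-40:v+40,u-50:u+50],None,fx=6,fy=6,interpolation=cv2.INTER_CUBIC); cv2.imwrite("pics/w3c.png",c)
hsv=cv2.cvtColor(m["p"],cv2.COLOR_BGR2HSV); w=((hsv[...,1]>120)&(hsv[...,0]>12)&(hsv[...,0]<32)).astype(np.uint8)
w[:v-40]=0;w[v+40:]=0;w[:,:u-50]=0;w[:,u+50:]=0
n,l,st,ce=cv2.connectedComponentsWithStats(w); print(st,ce)
X=cloud(m,m["d"]);P=X[v-30:v+30,u-30:u+30].reshape(-1,3);P=P[(P[:,2]>.005)&(P[:,2]<.04)];print((P.min(0)+P.max(0))/2,P.max(0),np.ptp(P,axis=0))
E
```

```text
clock: 8.3
tool_pos: [0.568, -0.2178, 0.1624]
orientation: [-180.0, 0.0, -17.2]
force: [1.0, 0.3, -0.4]
opening: 0.057
gripper_force: 0.0
[ 0.56797066 -0.21783436  0.16244168] [-1.79997167e+02  2.19051355e-02 -1.72398759e+01] [ 1.   0.3 -0.4] 0.057024487596459936
278 200
[[     0      0    560    420 234910]
 [   272    189     17     21    290]] [[279.49931463 209.51269848]
 [280.05517241 199.2137931 ]]
[ 0.56671706 -0.221377    0.01691114] [ 0.57611234 -0.21187741  0.02873211] [0.01879056 0.01899917 0.02364192]
```

View pics/w3c.png

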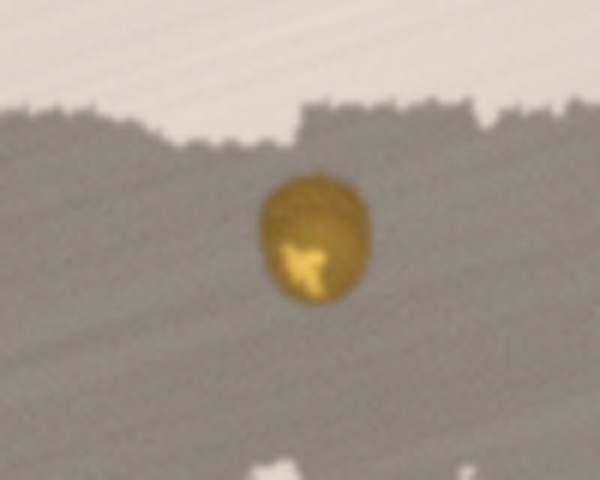

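The crop shows the domed thimble spanning columns 272–289 and rows 189–210, upright and clear of everything.

```bash
python3 - <<'E'
from h import *
m=np.load("w3.npz"); y=np.radians(-17.24); tx=np.array([np.cos(y),np.sin(y),0]); ty=np.array([np.sin(y),-np.cos(y),0])
pix=lambda P:(lambda q:q[:2]/q[2])(m["mtx"]@(m["R"]@P+m["t"]))
a=np.linspace(0,2*np.pi,72)
def sil(c):
    pts=np.array([pix(c+np.array([r*np.cos(t),r*np.sin(t),z])) for r,z in((.011,0),(.011,.002),(.0103,.003),(.0094,.021),(.006,.0258),(.001,.027)) for t in a]); return pts.min(0),pts.max(0)
e=ray(m,280.5,189,.001); c=e-.011*tx; c[2]=0
print(c,sil(c),"rel tool x,y:",(c-m["tcp"])@tx,(c-m["tcp"])@ty)
s=np.load("w2.npz"); S=ray(s,278.2,204.6,.076); print("seat",S,(S-s["tcp"])@tx,(S-s["tcp"])@ty)
for n in("scene0","side0"):
    k=np.load(n+".npz"); X=cloud(k,k["d"]); h=cv2.cvtColor(k["p"],cv2.COLOR_BGR2HSV)
    w=((h[...,1]>120)&(h[...,0]>12)&(h[...,0]<32)).astype(np.uint8); u,v=((224,258) if n=="scene0" else (303,169))
    ww=np.zeros_like(w); ww[v-15:v+15,u-15:u+15]=w[v-15:v+15,u-15:u+15]; r=cv2.boundingRect(ww); cx,cy=r[0]+(r[2]-1)/2,r[1]+(r[3]-1)/2
    print(n,r,ray(k,cx,cy,.0135))
E
```

```text
[ 0.56469944 -0.22125809  0.        ] (array([270.73391291, 188.82205598]), array([290.19806642, 211.44124316])) rel tool x,y: -0.002109540624938703 0.004239405950684154
seat [0.57462819 0.01315504 0.076     ] 0.0016334373337759784 0.0016878792452390762
scene0 (220, 254, 8, 11) [ 0.57020252 -0.22249246  0.0135    ]
side0 (299, 164, 8, 12) [ 0.56643855 -0.21913638  0.0135    ]
```

```bash
python3 -m crank '[[[-0.0029,-0.0035,-0.03],[0,0,0],0],[[0,0,-0.03],[0,0,0],0],[[0,0,-0.03],[0,0,0],0],[[0,0,-0.03],[0,0,0],0],[[0,0,-0.02],[0,0,0],0],[[0,0,-0.01],[0,0,0],0],[[0,0,-0.004],[0,0,0],0],[[0,0,0],[0,0,0],0],[[0,0,0],[0,0,0],0]]'
python3 snap.py w4 wrist; python3 snap.py s4 side
```

```text
clock: 9.25
tool_pos: [0.5664, -0.2213, 0.0098]
orientation: [-180.0, -0.1, -17.2]
force: [-0.5, -0.2, -0.1]
opening: 0.0439
gripper_force: 0.0
[ 0.56639828 -0.22133482  0.00977007] [-1.79983791e+02 -1.06085361e-01 -1.71672516e+01] [-0.5 -0.2 -0.1] 0.04393831538495449
[ 0.56635633 -0.22147161  0.00981911] [-1.79979923e+02 -1.13637102e-01 -1.71803087e+01] [1.1 0.1 1. ] 0.043929864439377596
```

```bash
python3 - <<'E'
from h import *
m=np.load("w4.npz"); T=np.array([.5664,-.2213,.0098])
def pix(m,P): q=m["mtx"]@(m["R"]@np.array(P)+m["t"]); return q[:2]/q[2]
print(pix(m,T),pix(m,T+[0,0,.0188]))
s=np.load("s4.npz"); u,v=pix(s,T).astype(int); print(u,v)
a=cv2.resize(m["p"][150:330,190:370],(540,540),interpolation=cv2.INTER_CUBIC)
b=cv2.resize(s["p"][v-45:v+30,u-18:u+18],(259,540),interpolation=cv2.INTER_CUBIC)
cv2.imwrite("pics/w4c.png",np.hstack([a,b]))
E
```

```text
[276.98307961 259.45640923] [277.05080483 274.80181872]
302 170
```

View pics/w4c.png

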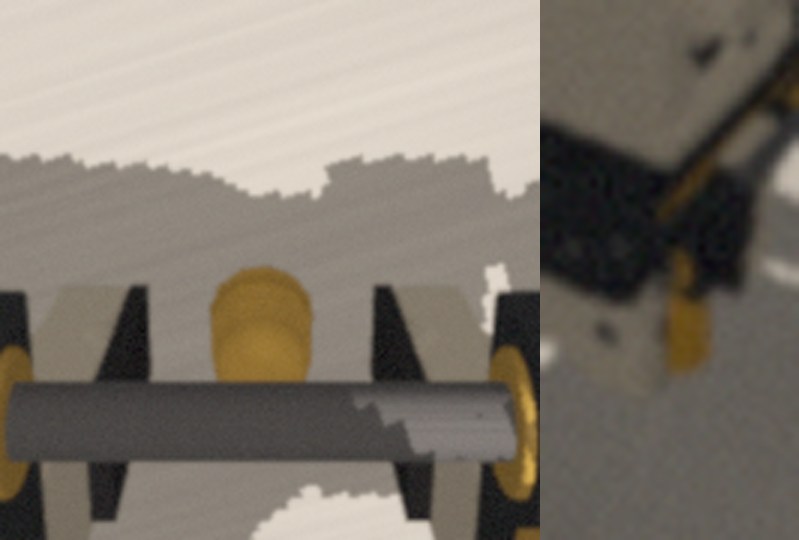

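The crop shows the thimble centred between the pads: its centre is at crop column 262, against 261 for the pads. Its near rim edge is at image row about 238.5 and the fingertips' front edges are at about row 245.

```bash
python3 - <<'E'
from h import *
m=np.load("w4.npz"); y=np.radians(-17.17); tx=np.array([np.cos(y),np.sin(y),0]); T=m["tcp"]
c=ray(m,277.3,238.5,.001)-.011*tx; print((c-T)@tx, (ray(m,277,245,T[2])-T)@tx)
E
python3 -m crank '[[[0,0,-0.004],[0,0,0],0],[[0,0,0],[0,0,0],0],[[0,0,0],[0,0,0],-1],[[0,0,0],[0,0,0],-1],[[0,0,0],[0,0,0],-1],[[0,0,0],[0,0,0],-1],[[0,0,0],[0,0,0],-1],[[0,0,0],[0,0,0],-1],[[0,0,0],[0,0,0],-1],[[0,0,0],[0,0,0],-1]]'
```

```text
-0.0010619113848752055 0.009294458614509322
clock: 10.35
tool_pos: [0.5655, -0.2216, 0.0046]
orientation: [-180.0, -0.0, -17.2]
force: [1.7, -0.6, -0.6]
opening: 0.0192
gripper_force: 30.0
```

```bash
python3 -m crank '[[[0,0,0.02],[0,0,0],-1],[[0,0,0.04],[0,0,0],-1],[[0,0,0.045],[0,0,0],-1],[[0,0,0.05],[0,0,0],-1],[[0.0015,0.03,0],[0,0,0],-1],[[0.0015,0.035,0],[0,0,0],-1],[[0.0015,0.035,0],[0,0,0],-1],[[0.0015,0.035,0],[0,0,0],-1],[[0.0015,0.035,0],[0,0,0],-1],[[0.0015,0.035,0],[0,0,0],-1],[[0.0012,0.0295,0],[0,0,0],-1],[[0,0,0],[0,0,0],-1]]'
python3 -m crank '[[[0,0,-0.02],[0,0,0],-1],[[0,0,-0.01],[0,0,0],-1],[[0,0,0],[0,0,0],-1],[[0,0,0],[0,0,0],-1]]'
python3 snap.py w5 wrist; python3 snap.py s5 side; python3 snap.py c5 scene
python3 - <<'E'
from h import *
T=np.load("w5.npz")["tcp"]; L=[]
def pix(m,P): q=m["mtx"]@(m["R"]@np.array(P)+m["t"]); return q[:2]/q[2]
for n,h in (("w5",42),("s5",24),("c5",24)):
    m=np.load(n+".npz"); u,v=pix(m,[.5746,.0132,.1]).astype(int); print(n,u-h,v-h,2*h, pix(m,[.5746,.0132,.076]),pix(m,[.5746,.0132,.093]))
    L.append(cv2.resize(m["p"][v-h:v+h,u-h:u+h],(266,266) if 0 else (266,266),interpolation=cv2.INTER_CUBIC))
cv2.imwrite("pics/m5.png",np.hstack(L))
E
```

```text
clock: 11.55
tool_pos: [0.5759, 0.016, 0.1597]
orientation: [-180.0, -0.0, -17.0]
force: [0.3, 0.5, 0.1]
opening: 0.0194
gripper_force: 30.0
clock: 11.95
tool_pos: [0.5757, 0.0124, 0.1296]
orientation: [180.0, 0.0, -17.2]
force: [-0.0, 0.6, -0.3]
opening: 0.019
gripper_force: 30.0
[0.57567198 0.01237574 0.12962702] [ 1.79966705e+02  1.97202288e-02 -1.72335570e+01] [-0.   0.6 -0.3] 0.019021497467995564
[0.57598784 0.01249592 0.13004798] [ 1.79998110e+02 -2.50850170e-02 -1.72308926e+01] [-0.   0.   0.1] 0.018947109323762534
[0.57613391 0.012628   0.1302272 ] [-1.79981806e+02 -4.60797495e-02 -1.72288983e+01] [ 1.  -0.4 -1.3] 0.019146666568341658
w5 234 200 84 [276.26401102 230.56438958] [276.27372396 238.68214902]
s5 243 195 48 [267.87278601 228.98592645] [267.58955214 222.6631427 ]
c5 291 166 48 [315.00808456 197.67390313] [315.17279925 192.46931767]
```

View pics/m5.png

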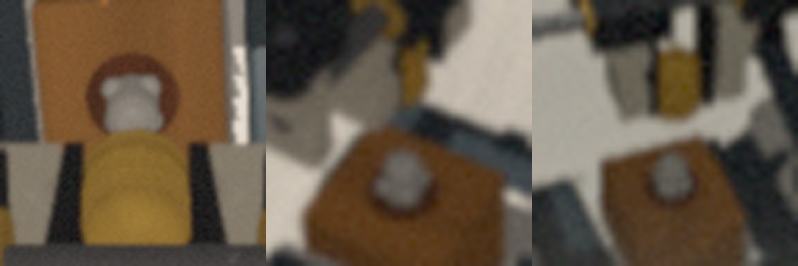

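The montage shows three views:
- **Wrist (left):** the stud's ring is at image (276.0,230.6), exactly where the seat estimate projects. The held thimble is upright, centred on about column 277.2, with its rim's front edge at about row 241.5.
- **Side (middle) and scene (right):** the thimble hangs right above the stud.

```bash
python3 - <<'E'
from h import *
m=np.load("w5.npz"); y=np.radians(-17.2); tx=np.array([np.cos(y),np.sin(y),0]); ty=np.array([np.sin(y),-np.cos(y),0])
S=ray(m,276.0,230.5,.076); S[2]=0
h=cv2.cvtColor(m["p"],cv2.COLOR_BGR2HSV); w=((h[...,1]>110)&(h[...,0]>15)&(h[...,0]<32)); 
for r in range(238,256,2): 
    q=np.flatnonzero(w[r,245:310])+245; print(r,q[[0,-1]] if len(q) else None,end="; ")
q=np.flatnonzero(w[225:260,277])+225; print("\nrim row",q[:1])
for v in (q[0]-.5,q[0]+.5):
    c=ray(m,277.0,v,.126)-.011*tx; print("thimble-seat tx,ty mm",1e3*(c-S)@tx,1e3*(c-S)@ty)
print("seat",S, "TCP-seat",(m["tcp"]-S)@tx,(m["tcp"]-S)@ty)
k=np.load("c5.npz"); g=cv2.cvtColor(k["p"],cv2.COLOR_BGR2HSV); w=((g[...,1]>110)&(g[...,0]>15)&(g[...,0]<32))
for r in range(174,188): 
    q=np.flatnonzero(w[r,300:335])+300; print(r,q.tolist() if len(q) else None)
st=(g[...,1]<70)&(g[...,2]>60)
for r in range(192,204): print(r,(np.flatnonzero(st[r,306:328])+306).tolist())
E
```

```text
238 None; 240 [252 291]; 242 [261 286]; 244 [252 293]; 246 [261 290]; 248 [261 292]; 250 [261 293]; 252 [260 293]; 254 [260 293]; 
rim row [241]
thimble-seat tx,ty mm 0.8890058541435926 0.6222931383383332
thimble-seat tx,ty mm 0.2445233182224069 0.6229459606779632
seat [0.57471135 0.01338015 0.        ] TCP-seat 0.0012146769271035726 0.0006754239346240773
174 None
175 [315, 316, 317, 318, 320, 321]
176 [314, 315, 316, 317, 318, 319, 320, 321]
177 [313, 314, 315, 316, 317, 318, 319, 320, 321]
178 [313, 314, 315, 316, 317, 318, 319, 320, 321, 322]
179 [313, 314, 315, 316, 317, 318, 319, 320, 321]
180 [313, 314, 315, 316, 317, 318, 319, 320, 321]
181 [313, 314, 315, 316, 317, 318, 319, 320, 321]
182 [313, 314, 315, 316, 317, 318, 319, 320, 321]
183 [313, 314, 315, 316, 317, 318, 319, 320, 321]
184 [313, 314, 315, 316, 317, 318, 319, 320]
185 [314, 315, 316, 317, 318, 319]
186 [314, 315, 316, 317, 318, 319]
187 None
192 [306, 307, 308, 309, 310, 311, 312, 313, 325, 326]
193 [306, 307, 308, 309, 310]
194 [306, 314, 315, 316, 317]
195 [314, 315, 316, 317, 318]
196 [313, 314, 315, 316, 317, 318]
197 [313, 314, 315, 316, 317, 318]
198 [313, 314, 315, 316, 317, 318, 319]
199 [313, 314, 315, 316, 317, 318, 319]
200 [313, 314, 315, 316, 317, 318, 319]
201 [315, 316, 317]
202 []
203 []
```

```bash
python3 -m crank '[[[0,0,-0.01],[0,0,0],-1],[[0,0,-0.01],[0,0,0],-1],[[0,0,-0.005],[0,0,0],-1],[[0,0,-0.003],[0,0,0],-1],[[0,0,-0.003],[0,0,0],-1],[[0,0,-0.002],[0,0,0],-1],[[0,0,0],[0,0,0],-1],[[0,0,0],[0,0,0],-1]]'
python3 -m crank '[[[0,0,-0.002],[0,0,0],-1],[[0,0,-0.002],[0,0,0],-1],[[0,0,0],[0,0,0],-1],[[0,0,0],[0,0,0],-1]]'
```

```text
clock: 12.9
tool_pos: [0.5758, 0.013, 0.0967]
orientation: [-180.0, -0.0, -17.2]
force: [0.1, 0.4, 0.2]
opening: 0.0193
gripper_force: 30.0
clock: 13.3
tool_pos: [0.5756, 0.013, 0.0925]
orientation: [180.0, 0.0, -17.2]
force: [1.0, -0.0, -0.2]
opening: 0.0192
gripper_force: 30.0
```

```bash
python3 -m crank '[[[0,0,-0.002],[0,0,0],-1],[[0,0,-0.002],[0,0,0],-1],[[0,0,0],[0,0,0],-1],[[0,0,0],[0,0,0],-1]]'
python3 -m crank '[[[0,0,-0.001],[0,0,0],-1],[[0,0,-0.001],[0,0,0],-1],[[0,0,0],[0,0,0],-1],[[0,0,0],[0,0,0],-1]]'
```

```text
clock: 13.7
tool_pos: [0.5756, 0.0129, 0.0885]
orientation: [180.0, 0.0, -17.2]
force: [-1.1, -0.3, 0.1]
opening: 0.019
gripper_force: 30.0
clock: 14.1
tool_pos: [0.5756, 0.013, 0.0867]
orientation: [-180.0, 0.0, -17.2]
force: [-1.1, 1.0, 3.5]
opening: 0.019
gripper_force: 30.0
```

```bash
python3 -m crank '[[[0,0,-0.001],[0,0,0],-1],[[0,0,-0.001],[0,0,0],-1],[[0,0,0],[0,0,0],-1],[[0,0,0],[0,0,0],-1]]'
python3 -m crank '[[[0,0,-0.001],[0,0,0],-1],[[0,0,-0.001],[0,0,0],-1],[[0,0,0],[0,0,0],-1],[[0,0,0],[0,0,0],-1]]'
```

```text
clock: 14.5
tool_pos: [0.5755, 0.0129, 0.0843]
orientation: [180.0, 0.0, -17.2]
force: [-0.4, 0.8, -2.1]
opening: 0.0194
gripper_force: 29.9
clock: 14.9
tool_pos: [0.5756, 0.0129, 0.0823]
orientation: [180.0, 0.0, -17.2]
force: [-0.3, -0.5, -1.1]
opening: 0.019
gripper_force: 29.9
```

Clicked: the force rose to 3.5 N and then dropped. I keep pressing to bring the rim home.

```bash
python3 -m crank '[[[0,0,-0.001],[0,0,0],-1],[[0,0,-0.001],[0,0,0],-1],[[0,0,0],[0,0,0],-1],[[0,0,0],[0,0,0],-1]]'
python3 -m crank '[[[0,0,-0.001],[0,0,0],-1],[[0,0,0],[0,0,0],-1],[[0,0,0],[0,0,0],-1]]'
```

```text
clock: 15.3
tool_pos: [0.5755, 0.0127, 0.0807]
orientation: [180.0, 0.0, -17.2]
force: [-2.8, -1.6, 3.1]
opening: 0.019
gripper_force: 30.0
clock: 15.6
tool_pos: [0.5755, 0.0125, 0.0805]
orientation: [180.0, -0.0, -17.2]
force: [-5.6, -3.3, 10.1]
opening: 0.0194
gripper_force: 30.2
```

```bash
python3 -m crank '[[[-0.001,-0.0006,0],[0,0,0],-1],[[0,0,0],[0,0,0],-1],[[0,0,0],[0,0,0],-1],[[0,0,0],[0,0,0],-1]]'; python3 -m crank '[[[0,0,0],[0,0,0],-1],[[0,0,0],[0,0,0],-1],[[0,0,0],[0,0,0],-1]]'
```

```text
clock: 16.0
tool_pos: [0.5752, 0.0123, 0.0804]
orientation: [-180.0, -0.1, -17.2]
force: [-2.2, -2.1, 6.8]
opening: 0.0192
gripper_force: 30.1
clock: 16.3
tool_pos: [0.5752, 0.0123, 0.0805]
orientation: [-180.0, -0.1, -17.2]
force: [-1.9, -2.6, 7.6]
opening: 0.0194
gripper_force: 30.1
```

```bash
python3 -m crank '[[[0,-0.0003,-0.0008],[0,0,0],-1],[[0,0,0],[0,0,0],-1],[[0,0,0],[0,0,0],-1],[[0,0,0],[0,0,0],-1]]'; python3 snap.py w6 wrist; python3 snap.py c6 scene
python3 - <<'E'
from h import *
a=np.load("w6.npz")["p"][150:300,160:400]; b=np.load("c6.npz")["p"][140:260,180:372]
cv2.imwrite("pics/m6.png",np.hstack([cv2.resize(a,(400,250),interpolation=cv2.INTER_CUBIC),cv2.resize(b,(400,250),interpolation=cv2.INTER_CUBIC)]))
E
```

```text
clock: 16.7
tool_pos: [0.5753, 0.0122, 0.0804]
orientation: [-180.0, -0.1, -17.2]
force: [-5.4, -0.3, 14.3]
opening: 0.0192
gripper_force: 30.3
[0.5753309  0.0122346  0.08037974] [-1.79955517e+02 -9.91976763e-02 -1.71715770e+01] [-5.4 -0.3 14.3] 0.01918043814366295
[0.57532853 0.01224016 0.08038771] [-1.79956461e+02 -9.97881170e-02 -1.71687416e+01] [-5.4 -1.2 13.5] 0.019393096850742027
```

View pics/m6.png

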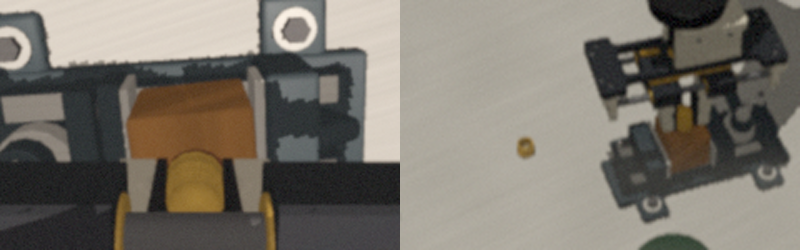

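The wrist crop shows the thimble's rim seated on the wood, with the brass at crop (195,180). The scene crop shows the thimble upright on the block and the tailor's thimble undisturbed. I ease off slightly towards 10 N.

```bash
python3 -m crank '[[[-0.0004,0,0.0004],[0,0,0],-1],[[0,0,0],[0,0,0],-1],[[0,0,0],[0,0,0],-1],[[0,0,0],[0,0,0],-1],[[0,0,0],[0,0,0],-1]]'; python3 -m crank '[[[0,0,0],[0,0,0],-1],[[0,0,0],[0,0,0],-1],[[0,0,0],[0,0,0],-1]]'
```

```text
clock: 17.3
tool_pos: [0.5752, 0.0123, 0.0804]
orientation: [-179.9, -0.1, -17.2]
force: [-3.2, -0.8, 9.5]
opening: 0.0192
gripper_force: 30.2
clock: 17.6
tool_pos: [0.5752, 0.0122, 0.0804]
orientation: [-179.9, -0.1, -17.2]
force: [-1.8, -1.1, 9.8]
opening: 0.0189
gripper_force: 30.2
```

The press is steady at about 10 N with the rim home, so I hand the job in.

```bash
python3 -c "
from plant import close_job
print(close_job())"
```

```text
the job is handed in; nothing more can be done
None
```

I handed the job in at 17.6 s: the vise lever was swung to its locked stop, and the domed thimble was clicked home on the stud and held down at about 10 N; I saw no verdict, and never touched the other thimbles or the canister.

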